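Put the jar and lime away, then hold the biscuit box open

TASK

Help me put the shopping away: stand the spice jar upright in the square wooden crate and put the lime in the low oblong tray. Then lift the lid of the wooden biscuit box by its pull and keep holding it open at 60 degrees so that I can fill the box: the lid falls shut if let go, so finish while still holding it there. Leave everything else on the worktop where it stands.

Things in the scene. Friction and masses are not known exactly. Their poses are not given: they have to be found in the camera images.
- spice_jar: Loose glass spice jar with a dark screw cap, round, 41 mm diameter, 105 mm tall, about 0.11 kg, standing upright at the start. Origin: centre of its underside; z up along the jar.
- lime: Loose green lime, 60 mm long (its x) by 48 by 48 mm, about 0.06 kg, lying on the worktop. Origin on its underside as it starts; x is its long axis.
- lime_center (a point): Centre of the lime, 24 mm above the worktop at the start.
- jar_crate: Fixed open square crate of brown wood, for jars: 130 x 130 mm outside, 60 mm tall, walls and floor 6 mm thick (inside 118 x 118 mm). Origin: centre of its underside; x and y along its sides. Which of two places holds the crate and which the tray changes from start to start.
- fruit_tray: Fixed open oblong tray of pale wood, for fruit: 130 mm (its x) by 170 mm (its y) outside, 40 mm tall, walls and floor 6 mm thick (inside 118 x 158 mm). Origin: centre of its underside.
- biscuit_box: Fixed pale wooden box with a hinged lid, 170 mm (its x, front to back) by 220 mm (its y) by 105 mm tall, lid above that to 116 mm. Origin: centre of its underside. Its front, with the lid's pull, faces its own -x, roughly towards the robot; the hinge is along its far upper edge.
- lid_pull (a point): Point to grip on the pull, a brown wooden tab 16 mm thick (along the hinge), 24 mm high, sticking 53 mm out of the middle of the lid's front edge, free in front and on both sides: it can be pinched from above across its 16 mm. The point is on its centre plane, at mid-thickness and mid-height, 33 mm ahead of the lid's front edge; 205 mm from the hinge axis, 108 mm above the worktop when shut.
- hinge_mid (a point): Midpoint of the lid's hinge axis (fixed), 106 mm above the worktop, 85 mm behind the middle of the box; the axis runs along the box's y.
- lid (a joint): Opening angle of the box's lid in rad: 0 shut, growing as the front edge rises; 1.047 is 60 degrees; a stop at 1.45. Gravity shuts it from every angle; only slight friction. The lid is a pale wooden panel 172 x 224 x 10 mm, about 0.3 kg. Lifting it at the pull takes about 1 to 2.5 N.
- tin: Bystander: flat round food tin, 86 mm diameter, 40 mm tall, loose. Origin: centre of its underside.
- mug: Bystander: mug, 78 mm diameter, 101 mm tall, with a handle, loose. Origin: underside.
- mill: Bystander: wooden pepper mill, 58 mm diameter, 170 mm tall, loose, near the back. Origin: centre of its underside.

How it is judged:
By the outcome, as a careful person would: the job done as asked, in the order asked, and still so for the second after the job is handed in, while the arm keeps its last pose, push and grip.
It also fails if it takes over 64 s, if anything falls off the work surface, if the arm or the gripper's body presses on something with over 40 N, if the wrist force passes 120 N, or if a joint passes its speed limit or range.

ROBOT

A 7-joint arm with a two-finger parallel gripper is mounted at the origin on the work surface; the furniture and walls round the work are solid. World frame = base frame: x ahead of the robot, y to its left, z up, the work surface at z = 0. Lengths are in m, angles in rad, forces in N, time in s.
With the tool pointing down it reaches from about 0.4 to 0.85 m from the base axis. Payload 10.4 kg.
Tool frame: the origin (TCP) lies midway between the tips of the shut fingers; the grasp point (between the pads) lies 19 mm behind it; x points along the fingers, z is the direction in which the jaws open and shut, and the axes are right-handed (so a half turn about x gives the same grasp; the last joint's range is limited). The gripper opens to 87 mm and grips with 3 to 60 N. Pads are 19 mm wide; open, the fingers measure 117 mm over their backs; the gripper's body (75 mm by 190 mm) begins 51 mm behind the grasp point.
Start: joints at [1.249, 0.332, -0.065, 1.46, 0.022, 1.35, -0.088], TCP at [0.184, -0.597, 0.223] pointing down, gripper open.
Joint ranges: [-2.6, 2.6], [-0.5, 2.12], [-1.47, 1.34], [0.16, 2.42], [-1.27, 4.41], [0.06, 2.06], [-2.6, 2.6]. Speed limits (rad/s): [2.22, 2.22, 2.79, 2.79, 3.14, 3.14, 3.14].

INTERFACE

Orientations are given as a unit quaternion [x, y, z, w].
In Python, from bench import read_state, camera, camera_params, close_job gives the robot as it stands.
- The arm moves only by the tool arm_command, never from a script. Its argument "targets" is a list of rows, each a list of 7 numbers: the closure in counts, from 0 (fully open) to 255 (shut), then the shift along the tool's x, y, z in mm, then the turn, a rotation vector about the tool's x, y, z in rad. A call has 1 to 10 rows; each row is the pose to reach, as a shift and turn from the pose commanded when the call began, along the tool's axes at that moment; what a row does not reach only later rows make up. A row lasts 1/10 s, in which the tool goes at most 50 mm and 8.59 degrees, less where a joint would pass 70% of its speed; a pose out of reach is approached as far as the arm can. A call with a gripper value outside its range is refused whole. The fingers move at their own pace and stop on an object; "newtons" is the grip in N (left out, the last holds). Time passes only in rows, so rows that repeat a pose let the fingers close. It gives the time, the measured TCP pose, the force and the opening at its end, in the units of the state.
- read_state(): the state, without advancing time (a new reading comes with each control period).
- camera(name): name is "scene" or "top" or "wrist"; returns the picture (400x640x3 uint8, red, green, blue); there is no depth.
- camera_params(name): a dict with "intrinsics" (3x3 intrinsics, pixels), "xyz" and "orientation" of the camera in the world; the wrist camera has in their place "mount" (4x4, takes a point from camera to tool coordinates, whose origin is the TCP and whose axes are the tool frame's). Camera axes: x right, y down, z forward; pixel columns grow to the right and rows downward; lengths in m; the calibration is good to about 2 mm. The wrist camera is an equidistant fisheye: a pixel r from the principal point sees the ray r / f radians off the axis. A picture is of the moment at which its call begins: read the wrist's pose just before it. camera_params takes no time and is no camera call.
- close_job(): hands the job in, once; it reports no verdict.
The state is a dict: "time": time; "joint_positions": joint angles; "joint_vel": joint speeds; "joint_torque": joint torques, N m; "ee_pos": TCP position; "eef_rot": TCP orientation; "ft_force": force on the tool from outside, world axes, zero at the start; "torque": the same for the moment, N m; "width": finger opening in m.
Only numpy, scipy, OpenCV 4.12 (cv2) and the standard library are available. Lean on these libraries where they do the work, as an engineer would, in place of code of your own. Each camera call takes 0.05 s, during which the arm holds its last target.

## Working session

There is one attempt and no reset: what is moved stays moved. The work goes in short steps, Python scripts to look and compute and a tool call to move; the robot and the scene stay as the last step left them, time stands still between calls to the robot, and variables do not carry over. Pictures are saved under pics/ and viewed, and the job is handed in when it is done.

Besides the shell and the picture viewer there is one more tool, called after ">>>" as name(argument=value, ...) on one line, values as JSON. arm_command: Moves the arm, as the interface text tells. Its arguments: {"type":"object","properties":{"targets":{"type":"array"},"newtons":{"type":"number"}},"required":["targets"]}

```bash
mkdir -p pics; ls
python3 - <<'E'
from bench import *
import cv2,numpy as np
s=read_state();print(s)
for n in ["scene","top","wrist"]:
    print(n,camera_params(n))
for n in ["scene","top"]:
    cv2.imwrite(f"pics/{n}0.png",camera(n)[:,:,::-1])
E
```

```text
pics
{'time': 0.0, 'joint_positions': array([ 1.24941795,  0.33287932, -0.06469318,  1.46092998,  0.02161572,
        1.34987206, -0.08850601]), 'joint_vel': array([-3.71661663e-04, -8.63390497e-05, -7.44378298e-04,  6.38619424e-04,
       -1.64849248e-03, -5.64955393e-04,  4.24046227e-04]), 'joint_torque': array([ 3.63097415e-04, -6.23264050e+01,  2.49741704e-02, -3.89911509e+01,
       -6.12875191e-02,  3.98183498e-02,  1.48171489e-04]), 'ee_pos': array([ 0.18384702, -0.59695814,  0.22175468]), 'eef_rot': array([ 0.42027965,  0.56926287, -0.41974148,  0.56843811]), 'ft_force': array([ 0.16074066,  0.05705796, -1.25832042]), 'torque': array([ 0.04175956,  0.01026247, -0.00873792]), 'width': 0.08689744984187851}
scene {'intrinsics': array([[494.07560562,   0.        , 323.85607174],
       [  0.        , 494.07560562, 198.19404808],
       [  0.        ,   0.        ,   1.        ]]), 'xyz': array([-0.41836109,  0.71244655,  0.76041836]), 'orientation': array([-0.38507535,  0.77884336, -0.44660046,  0.2137008 ])}
top {'intrinsics': array([[406.9708101 ,   0.        , 318.74498999],
       [  0.        , 406.9708101 , 199.00167291],
       [  0.        ,   0.        ,   1.        ]]), 'xyz': array([ 0.32999542, -0.00249024,  1.233629  ]), 'orientation': array([-0.699676  ,  0.71083149, -0.04761738,  0.05389499])}
wrist {'intrinsics': array([[309.70691629,   0.        , 318.89305704],
       [  0.        , 309.70691629, 203.05590848],
       [  0.        ,   0.        ,   1.        ]]), 'mount': array([[ 7.82772626e-04, -2.91909613e-01,  9.56445589e-01,
        -1.62914592e-01],
       [-4.90516302e-05, -9.56445892e-01, -2.91909665e-01,
         8.13683338e-02],
       [ 9.99999692e-01,  1.81583680e-04, -7.62998305e-04,
         6.25675756e-04],
       [ 0.00000000e+00,  0.00000000e+00,  0.00000000e+00,
         1.00000000e+00]])}
```

View pics/scene0.png

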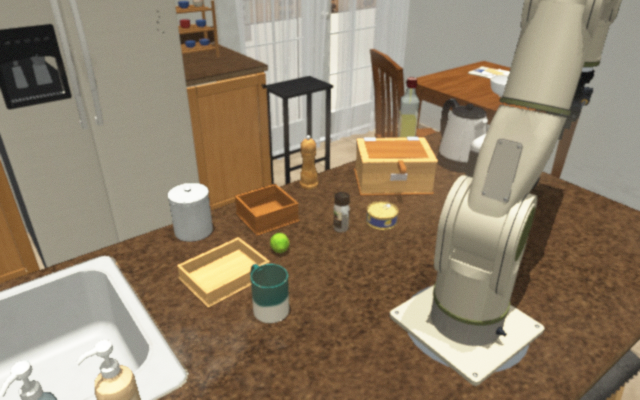

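View pics/top0.png

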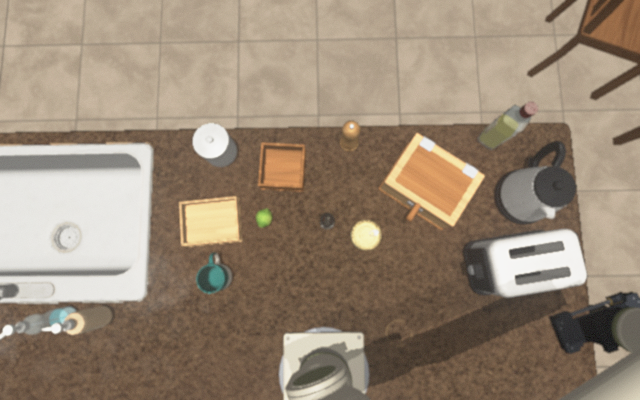

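The scene view shows the jar near (342,212), lime (280,243), tin (382,215) and mug (270,292). In the top view the crate is at (282,166), the tray at (210,222), the box at (435,180) and its pull near (414,211). Next I'll take measurements by ray casting.

```bash
cat > h.py <<'E'
import numpy as np,cv2
from scipy.spatial.transform import Rotation as R
from bench import *
def ray(n,u,v):
    p=camera_params(n);K=p["intrinsics"]
    if n=="wrist":
        s=read_state();x=np.array([u-K[0,2],v-K[1,2]])/K[0,0];r=np.linalg.norm(x)
        d=np.array([*(x/max(r,1e-9)*np.sin(r)),np.cos(r)]);M=p["mount"];T=R.from_quat(s["eef_rot"])
        return T.apply(M[:3,3])+s["ee_pos"],T.apply(M[:3,:3]@d)
    d=np.linalg.solve(K,[u,v,1.]);return np.array(p["xyz"]),R.from_quat(p["orientation"]).apply(d/np.linalg.norm(d))
def onz(n,u,v,z):
    o,d=ray(n,u,v);return o+d*(z-o[2])/d[2]
def tri(a,b):
    o1,d1=ray(*a);o2,d2=ray(*b)
    t=np.linalg.lstsq(np.c_[d1,-d2],o2-o1,rcond=None)[0];p,q=o1+t[0]*d1,o2+t[1]*d2
    return (p+q)/2,np.linalg.norm(p-q)
def proj(n,P):
    p=camera_params(n);c=R.from_quat(p["orientation"]).inv().apply(np.array(P)-p["xyz"]);q=p["intrinsics"]@c;return q[:2]/q[2]
def blob(im,lo,hi,box):
    x0,y0,x1,y1=box
    h=cv2.cvtColor(im,cv2.COLOR_RGB2HSV)[y0:y1,x0:x1];m=cv2.inRange(h,lo,hi)
    n,l,st,c=cv2.connectedComponentsWithStats(m)
    i=1+np.argmax(st[1:,4]);return c[i]+[x0,y0],st[i]+np.array([x0,y0,0,0,0]),(l==i),m
E
python3 - <<'E'
import cv2
a=cv2.imread('pics/top0.png')
cv2.imwrite('pics/t1.png',cv2.resize(a[120:300,170:370],None,fx=4,fy=3.33*1.2,interpolation=cv2.INTER_CUBIC)[:,:] if 0 else cv2.resize(a[130:270,170:370],None,fx=4,fy=4,interpolation=cv2.INTER_CUBIC))
cv2.imwrite('pics/t2.png',cv2.resize(a[115:265,325:495],None,fx=4,fy=4,interpolation=cv2.INTER_CUBIC))
b=cv2.imread('pics/scene0.png')
cv2.imwrite('pics/s1.png',cv2.resize(b[130:280,250:450],None,fx=4,fy=4,interpolation=cv2.INTER_CUBIC))
E
```

```text
(no output)
```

View pics/t1.png

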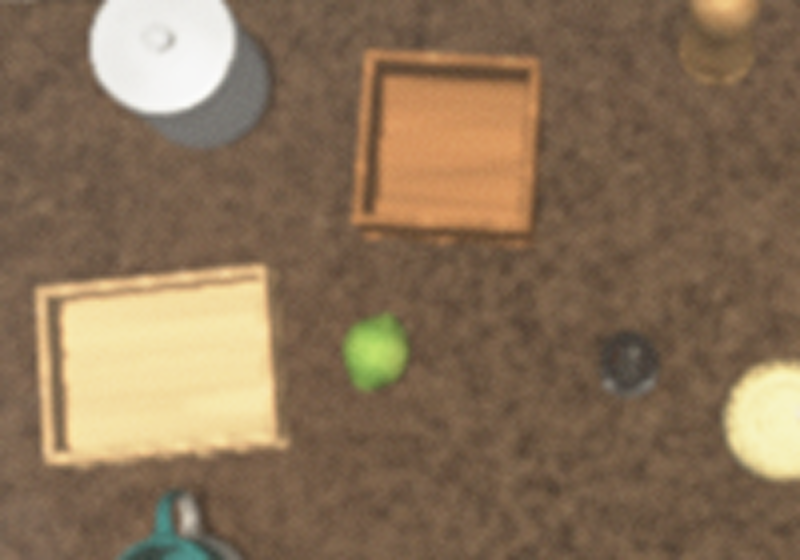

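View pics/t2.png

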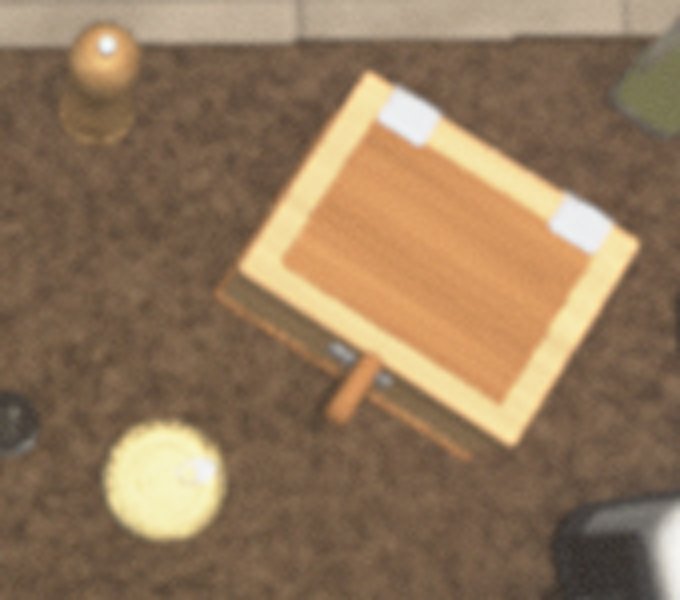

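View pics/s1.png

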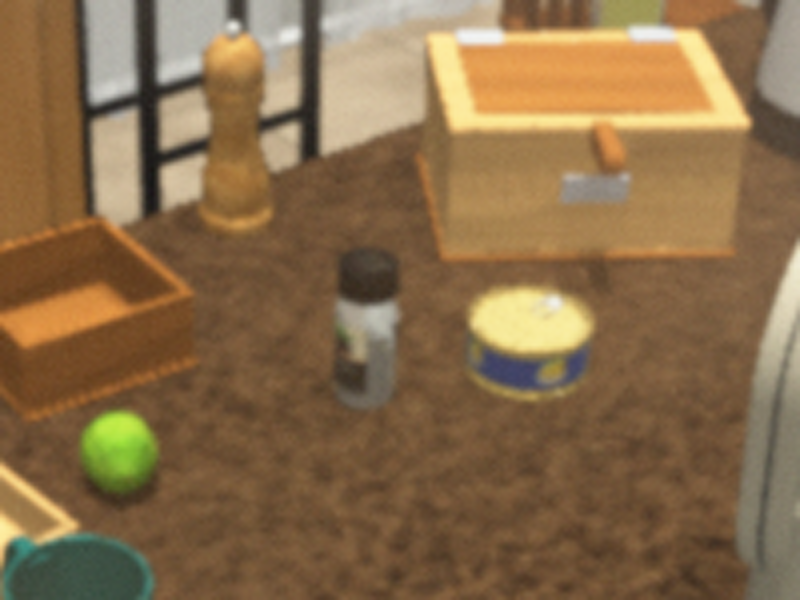

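The crops give corner pixels for the crate and tray rims, the lid corners and pull (tip at crop (337,415)), the jar cap and the lime. I'll convert those to positions.

Run:
```python
from h import *
np.set_printoptions(precision=4,suppress=True)
t1=lambda x,y:(170+x/4-.4,130+y/4-.4)
t2=lambda x,y:(325+x/4-.4,115+y/4-.4)
s1=lambda x,y:(250+x/4-.4,130+y/4-.4)
def poly(name,f,c,z):
    P=np.array([onz("top",*f(*p),z) for p in c]);print(name,P.mean(0),"edges",np.linalg.norm(P-np.roll(P,-1,0),axis=1))
    for a,b in zip(P,np.roll(P,-1,0)): print("   ang",np.degrees(np.arctan2(*(b-a)[1::-1])))
    print(P[:,:2])
poly("crate",t1,[(365,50),(540,58),(533,236),(352,222)],.06)
poly("tray",t1,[(37,288),(265,264),(286,444),(46,463)],.04)
poly("lid",t2,[(368,72),(638,240),(515,445),(240,268)],.116)
print("jar",onz("top",*t1(629,360),.105),onz("scene",*s1(369,260),.105))
print("tri jar cap",tri(("top",*t1(629,358)),("scene",*s1(369,258))))
im=cv2.imread('pics/top0.png')[:,:,::-1].copy();c,st,_,_m=blob(im,(35,80,60),(75,255,255),(240,190,290,240));print(c,st,onz("top",*c,.024))
ys,xs=np.nonzero(_);w,V=np.linalg.eigh(np.cov(xs,ys));print(w,V)
m=V[:,1]; a=onz("top",*c,.024);b=onz("top",*(c+5*m),.024);print("lime axis deg",np.degrees(np.arctan2(*(b-a)[1::-1])))
im=cv2.imread('pics/scene0.png')[:,:,::-1].copy();c2,st,_,_m=blob(im,(35,80,60),(75,255,255),(262,228,300,260));print(c2,st,onz("scene",*c2,.024),tri(("top",*c),("scene",*c2)))
print("pull tip",onz("top",*t2(337,417),.12),onz("scene",*s1(615,165),.108),"root",onz("top",*t2(370,358),.12))
print("tin",onz("top",*t2(165,480),.04),"mill",onz("top",*t2(105,45),.17),"mug",onz("top",*(211,278),.1))
```

```text
crate [0.6037 0.1152 0.06  ] edges [0.1306 0.1342 0.1333 0.1302]
   ang -93.72326275687888
   ang 177.23314439190864
   ang 84.55647107754986
   ang -3.90003972369518
[[0.674  0.1765]
 [0.6655 0.0462]
 [0.5314 0.0527]
 [0.544  0.1854]]
tray [0.4437 0.3308 0.04  ] edges [0.1701 0.1346 0.176  0.1299]
   ang -84.86740465353759
   ang -172.62868469459005
   ang 93.61907838206074
   ang 4.872878811837634
[[0.5019 0.4226]
 [0.5171 0.2531]
 [0.3836 0.2359]
 [0.3725 0.4115]]
lid [ 0.5448 -0.3173  0.116 ] edges [0.2203 0.1701 0.2227 0.1694]
   ang -124.41859413348946
   ang 146.3108719441572
   ang 55.41618619467421
   ang -34.49992859385786
[[ 0.6774 -0.274 ]
 [ 0.5529 -0.4557]
 [ 0.4114 -0.3614]
 [ 0.5377 -0.1781]]
jar [ 0.4351 -0.0154  0.105 ] [ 0.4382 -0.0198  0.105 ]
tri jar cap (array([ 0.4354, -0.0161,  0.1092]), np.float64(0.0020052924230675646))
[263.3484 217.5339] [256 209  16  18 221] [0.4519 0.1733 0.024 ]
[14.5124 21.6747] [[-0.9386 -0.3449]
 [-0.3449  0.9386]]
lime axis deg 159.98856545396245
[279.2    242.2071] [271 233  18  20 280] [0.4539 0.1702 0.024 ] (array([0.4513, 0.1725, 0.0266]), np.float64(0.0011041240073315724))
pull tip [ 0.4322 -0.2398  0.12  ] [ 0.4333 -0.2444  0.108 ] root [ 0.4725 -0.2644  0.12  ]
tin [ 0.3954 -0.1293  0.04  ] mill [ 0.6827 -0.0842  0.17  ] mug [0.2799 0.3054 0.1   ]
```

```bash
cat >> h.py <<'E'
def rot(yaw,pitch=-90,az=None):
    """tool x = approach with pitch (deg) at azimuth az; tool z = jaw horizontal at heading yaw"""
    if az is None: az=yaw+90
    z=np.array([np.cos(np.radians(yaw)),np.sin(np.radians(yaw)),0])
    a,p=np.radians(az),np.radians(pitch);x=np.array([np.cos(a)*np.cos(p),np.sin(a)*np.cos(p),np.sin(p)])
    return R.from_matrix(np.c_[x,np.cross(z,x),z])
CMD=[None]
def go(P,T=None,P0=None,T0=None):
    s=read_state();p0=np.array(P0) if P0 is not None else s["ee_pos"];t0=T0 if T0 is not None else R.from_quat(s["eef_rot"])
    T=T if T is not None else t0
    d=t0.inv().apply(np.array(P)-p0)*1e3;r=(t0.inv()*T).as_rotvec()
    print("shift",d.round(1),"rot",r.round(3),"rows",np.linalg.norm(d)/50,np.degrees(np.linalg.norm(r))/8.59)
E
python3 - <<'E'
from h import *
s=read_state();T=R.from_quat(s["eef_rot"]);print(T.as_matrix().round(3))
z=T.as_matrix()[:,2];print("jaw heading",np.degrees(np.arctan2(z[1],z[0])))
for yaw in (70,90,110,160,-110,-160,-90):
    print(yaw); go([.436,-.0165,.2],rot(yaw))
E
```

```text
[[-0.     0.956  0.294]
 [ 0.001  0.294 -0.956]
 [-1.    -0.    -0.001]]
jaw heading -72.87786901466404
70
shift [  22.4  411.8 -480.5] rot [-2.494e+00 -1.000e-03 -2.000e-03] rows 12.664966113466738 16.63304716413927
90
shift [  22.4  411.8 -480.5] rot [-2.843e+00 -0.000e+00 -2.000e-03] rows 12.664966113466738 18.96133537974705
110
shift [  22.4  411.8 -480.5] rot [3.091e+00 0.000e+00 2.000e-03] rows 12.664966113466738 20.61957311958678
160
shift [  22.4  411.8 -480.5] rot [ 2.219e+00 -1.000e-03  1.000e-03] rows 12.664966113466738 14.798852604565653
-110
shift [  22.4  411.8 -480.5] rot [ 0.648 -0.001  0.   ] rows 12.664966113466738 4.321560011282852
-160
shift [  22.4  411.8 -480.5] rot [ 1.521e+00 -1.000e-03  1.000e-03] rows 12.664966113466738 10.142276661719672
-90
shift [  22.4  411.8 -480.5] rot [ 0.299 -0.001  0.   ] rows 12.664966113466738 1.9932810403955854
```

>>> arm_command(targets=[[0,-50,0,0,0,0,0],[0,-90,0,0,0,0,0],[0,-90,412,-480,0.3,0,0],[0,-90,412,-480,0.3,0,0],[0,-90,412,-480,0.3,0,0],[0,-90,412,-480,0.3,0,0],[0,-90,412,-480,0.3,0,0],[0,-90,412,-480,0.3,0,0],[0,-90,412,-480,0.3,0,0],[0,-90,412,-480,0.3,0,0]])

```text
time: 1.1
ee_pos: [0.3439, -0.2285, 0.3124]
eef_rot: [-0.5, -0.5, 0.5, -0.5]
ft_force: [1.9, -0.5, 0.5]
width: 0.0868
```

Run:
```python
from h import *
s=read_state();print(s["time"],s["ee_pos"],s["joint_positions"])
go([.436,-.0165,.2],rot(-90))
```

```text
1.1 [ 0.34387394 -0.22848488  0.31239841] [ 0.89872354 -0.16401952 -0.3667306   1.80159112 -0.0583011   1.49337132
 -1.03112117]
shift [ 112.3   91.9 -212.2] rot [-0.001  0.     0.   ] rows 5.1403579446067065 0.009379864049829096
```

>>> arm_command(targets=[[0,0,92,-212,0,0,0],[0,0,92,-212,0,0,0],[0,0,92,-212,0,0,0],[0,0,92,-212,0,0,0],[0,0,92,-212,0,0,0],[0,60,92,-212,0,0,0],[0,110,92,-212,0,0,0],[0,110,92,-212,0,0,0]])

```text
time: 1.9
ee_pos: [0.4328, -0.0185, 0.198]
eef_rot: [0.499, 0.502, -0.502, 0.498]
ft_force: [-0.4, -0.8, 0.2]
width: 0.0869
```

Run:
```python
from h import *
s=read_state();print(s["time"],s["ee_pos"],s["joint_positions"])
cv2.imwrite("pics/w1.png",camera("wrist")[:,:,::-1])
cv2.imwrite("pics/sc1.png",camera("scene")[:,:,::-1])
```

```text
1.9 [ 0.43280204 -0.01847842  0.19801635] [ 0.69415699 -0.04459266 -0.72392817  1.93085535 -0.03243086  1.25173681
 -1.59031819]
```

View pics/w1.png

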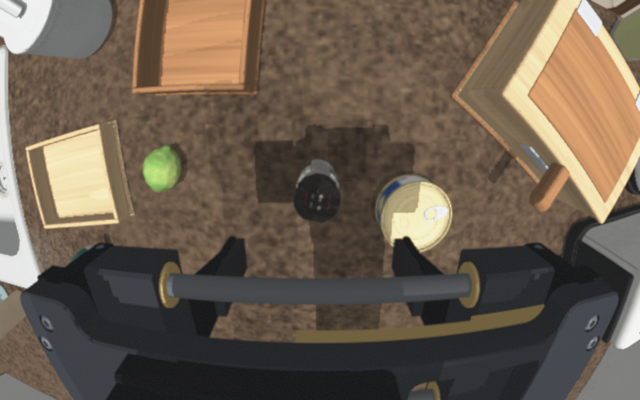

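View pics/sc1.png

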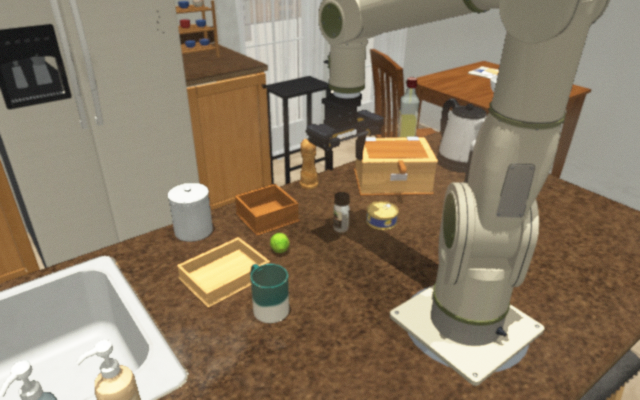

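The wrist view shows the jar cap at about (317,204), the lime at (162,169), and the pull at (548,188). I'll cross-check all three positions.

Run:
```python
from h import *
print(onz("wrist",317,204,.105),onz("wrist",162,169,.024),"pull tip",onz("wrist",540,203,.118),"root",onz("wrist",563,170,.118))
go([.436,-.0175,.068],rot(-90))
im=cv2.imread('pics/w1.png')[:,:,::-1].copy();c,st,_,m=blob(im,(35,80,60),(75,255,255),(130,130,200,205));print(c,st,onz("wrist",*c,.024))
```

```text
[ 0.43603693 -0.01710998  0.105     ] [0.45563736 0.17312708 0.024     ] pull tip [ 0.44079611 -0.24217544  0.118     ] root [ 0.47615249 -0.26890715  0.118     ]
shift [134.1   1.3  -1.1] rot [-0.001 -0.001  0.003] rows 2.6812212585910005 0.02040788874820084
[161.44779412 168.73235294] [ 143  146   38   47 1360] [0.45600033 0.1738892  0.024     ]
```

>>> arm_command(targets=[[0,50,1,-1,0,0,0],[0,100,1,-1,0,0,0],[0,130,1,-1,0,0,0],[0,145,1,-1,0,0,0],[0,145,1,-1,0,0,0],[255,145,1,-1,0,0,0],[255,145,1,-1,0,0,0],[255,145,1,-1,0,0,0],[255,145,1,-1,0,0,0],[255,145,1,-1,0,0,0]], newtons=15)

```text
time: 3.0
ee_pos: [0.4371, -0.0178, 0.058]
eef_rot: [0.5, 0.499, -0.5, 0.5]
ft_force: [0.6, 0.1, -0.2]
width: 0.0549
```

>>> arm_command(targets=[[255,0,0,0,0,0,0],[255,0,0,0,0,0,0],[255,0,0,0,0,0,0],[255,0,0,0,0,0,0]])

```text
time: 3.4
ee_pos: [0.4369, -0.0177, 0.0576]
eef_rot: [-0.5, -0.5, 0.5, -0.5]
ft_force: [0.2, 0.2, 0.4]
width: 0.0404
```

Run:
```python
from h import *
s=read_state();print(s["time"],s["ee_pos"],s["width"],s["ft_force"])
z=s["ee_pos"][2]
go([.604,.116,z+.14],rot(-94))
```

```text
3.4 [ 0.436934   -0.01766127  0.05756775] 0.0403846028504565 [0.16775079 0.15366814 0.40996251]
shift [-140.   166.9 -133.8] rot [ 0.069  0.    -0.   ] rows 5.113761164467166 0.45814792267813575
```

>>> arm_command(targets=[[255,-40,0,0,0,0,0],[255,-85,0,0,0,0,0],[255,-130,0,0,0,0,0],[255,-130,35,-28,0.02,0,0],[255,-130,70,-56,0.04,0,0],[255,-130,105,-84,0.06,0,0],[255,-130,140,-112,0.07,0,0],[255,-130,167,-134,0.07,0,0],[255,-130,167,-134,0.07,0,0],[255,-130,167,-134,0.07,0,0]])

```text
time: 4.4
ee_pos: [0.6038, 0.1168, 0.1866]
eef_rot: [-0.517, -0.483, 0.517, -0.482]
ft_force: [-0.3, -0.2, -0.7]
width: 0.0401
```

Run:
```python
from h import *
s=read_state();print(s["time"],s["ee_pos"],s["width"],s["ft_force"])
go([.604,.116,.065],rot(-94))
cv2.imwrite("pics/w2.png",camera("wrist")[:,:,::-1])
```

```text
4.4 [0.60377447 0.11681133 0.18658887] 0.04006015991527379 [-0.28926266 -0.16801598 -0.74870418]
shift [121.6   0.5   0.8] rot [-0.    -0.     0.002] rows 2.4318357927782253 0.012608766990505919
```

View pics/w2.png

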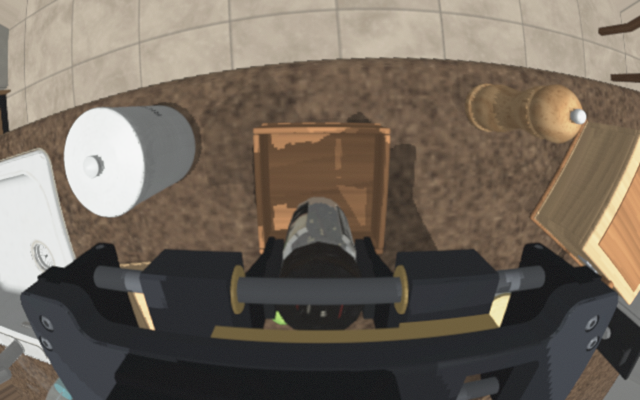

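The held jar is centred over the crate: jar at x≈320, crate walls at 262 and 385. Next I lower it.

>>> arm_command(targets=[[255,45,0,0,0,0,0],[255,85,0,0,0,0,0],[255,105,0,0,0,0,0],[255,113,0,0,0,0,0],[255,117,0,0,0,0,0],[255,120,0,0,0,0,0],[255,121,0,0,0,0,0],[255,121,0,0,0,0,0]])

```text
time: 5.25
ee_pos: [0.6045, 0.1162, 0.0674]
eef_rot: [0.518, 0.482, -0.517, 0.482]
ft_force: [0.3, 0.4, -1.2]
width: 0.0406
```

>>> arm_command(targets=[[255,2,0,0,0,0,0],[255,3,0,0,0,0,0],[255,3,0,0,0,0,0]])

```text
time: 5.55
ee_pos: [0.6042, 0.1162, 0.0637]
eef_rot: [0.518, 0.482, -0.517, 0.482]
ft_force: [-0.7, -0.4, -0.4]
width: 0.0407
```

>>> arm_command(targets=[[70,1,0,0,0,0,0],[70,1,0,0,0,0,0],[70,1,0,0,0,0,0],[70,1,0,0,0,0,0],[70,-10,0,0,0,0,0],[70,-30,0,0,0,0,0],[70,-70,0,0,0,0,0],[70,-115,0,0,0,0,0],[70,-125,0,0,0,0,0]])

```text
time: 6.45
ee_pos: [0.6061, 0.1174, 0.1948]
eef_rot: [0.52, 0.481, -0.515, 0.483]
ft_force: [1.3, 0.5, 0.1]
width: 0.063
```

Run:
```python
from h import *
s=read_state();print(s["time"],s["ee_pos"],s["width"],s["ft_force"])
cv2.imwrite("pics/w3.png",camera("wrist")[:,:,::-1])
go([.4535,.173,.16],rot(-110)); go([.4535,.173,.16],rot(70))
```

```text
6.45 [0.60605254 0.11738723 0.19484271] 0.06303230552914596 [1.3155359  0.53858784 0.07686961]
shift [  33.  -156.2  -44.9] rot [ 0.278 -0.002 -0.007] rows 3.317246193848307 1.8546801374686028
shift [  33.  -156.2  -44.9] rot [-2.864  0.01  -0.004] rows 3.317246193848307 19.100525448891663
```

View pics/w3.png

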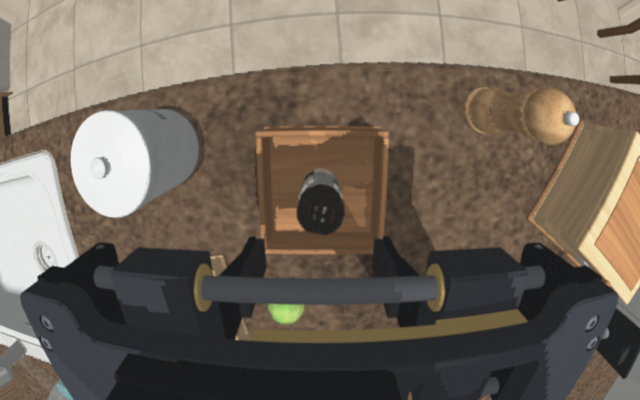

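The jar stands upright in the crate, with its cap at (320,203). Next is the lime.

>>> arm_command(targets=[[30,0,-45,-13,0.1,0,0],[30,0,-90,-26,0.15,0,0],[30,0,-130,-38,0.2,0,0],[30,0,-156,-45,0.25,0,0],[30,0,-156,-45,0.25,0,0],[30,30,-156,-45,0.25,0,0],[30,30,-156,-45,0.25,0,0]])

```text
time: 7.2
ee_pos: [0.4502, 0.1707, 0.1557]
eef_rot: [-0.572, -0.414, 0.575, -0.413]
ft_force: [-1.0, -0.6, -0.1]
width: 0.0767
```

Run:
```python
from h import *
s=read_state();print(s["time"],s["ee_pos"],s["width"],s["joint_positions"])
im=camera("wrist");cv2.imwrite("pics/w4.png",im[:,:,::-1])
try:
    c,st,_,m=blob(im.copy(),(35,80,60),(75,255,255),(250,100,400,300));print(c,st,onz("wrist",*c,.024))
except Exception as e:print(e)
go([.4535,.173,.008],rot(-109))
```

```text
7.2 [0.45022464 0.17072463 0.15569123] 0.07673613575319695 [ 0.37839625  0.15664974 -0.88850914  1.87482403  0.13060671  1.17529341
 -2.44727021]
[316.75852405 191.74124241] [ 292  162   49   60 2141] [0.45374305 0.17259909 0.024     ]
shift [149.3   2.4  -2.7] rot [0.011 0.002 0.003] rows 2.98618195972791 0.07395044324112521
```

View pics/w4.png

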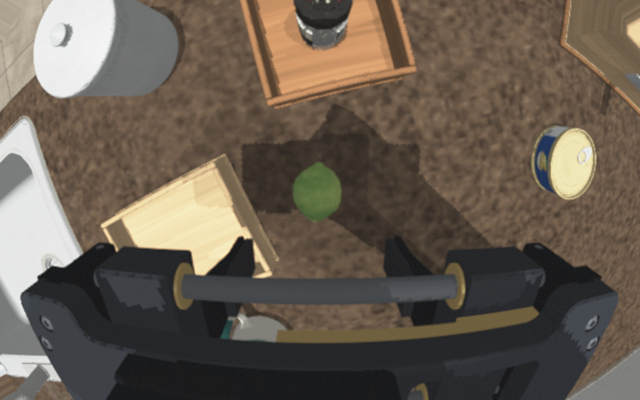

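The lime is at (317,192), between the fingers and aligned with them. Now I descend and grip.

>>> arm_command(targets=[[30,45,2,-2,0,0,0],[30,90,2,-2,0,0,0],[30,125,2,-2,0,0,0],[30,140,2,-2,0,0,0],[30,147,2,-2,0,0,0],[30,147,2,-2,0,0,0],[255,147,2,-2,0,0,0],[255,147,2,-2,0,0,0],[255,147,2,-2,0,0,0],[255,147,2,-2,0,0,0]], newtons=10)

```text
time: 8.25
ee_pos: [0.4546, 0.1733, 0.0121]
eef_rot: [0.574, 0.413, -0.573, 0.414]
ft_force: [-0.2, 0.1, -0.1]
width: 0.0529
```

>>> arm_command(targets=[[255,0,0,0,0,0,0],[255,0,0,0,0,0,0],[255,0,0,0,0,0,0],[255,-10,0,0,0,0,0],[255,-30,0,0,0,0,0],[255,-70,0,0,0,0,0],[255,-110,0,0,0,0,0],[255,-110,0,0,0,0,0]])

```text
time: 9.05
ee_pos: [0.4568, 0.1751, 0.1268]
eef_rot: [0.576, 0.413, -0.571, 0.415]
ft_force: [0.3, 0.8, -0.5]
width: 0.0458
```

Run:
```python
from h import *
s=read_state();print(s["time"],s["ee_pos"],s["width"],s["ft_force"])
go([.444,.331,.12],rot(-85))
cv2.imwrite("pics/w5.png",camera("wrist")[:,:,::-1])
```

```text
9.05 [0.45679439 0.17505235 0.12682287] 0.04582291426426737 [ 0.2829092   0.83288671 -0.5435441 ]
shift [   7.   -61.3 -143.9] rot [-0.408 -0.003 -0.008] rows 3.132405893861837 2.7209411771127363
```

View pics/w5.png

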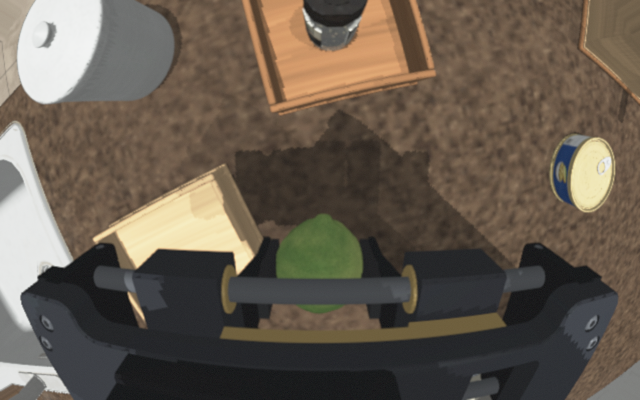

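The lime is held at 46 mm width. Now I carry it to the tray.

>>> arm_command(targets=[[255,0,-15,-36,-0.1,0,0],[255,0,-30,-72,-0.2,0,0],[255,0,-46,-108,-0.3,0,0],[255,0,-61,-144,-0.41,0,0],[255,0,-61,-144,-0.41,0,0],[255,0,-61,-144,-0.41,0,0],[255,40,-61,-144,-0.41,0,0],[255,80,-61,-144,-0.41,0,0],[255,98,-61,-144,-0.41,0,0],[255,101,-61,-144,-0.41,0,0]])

```text
time: 10.1
ee_pos: [0.441, 0.3266, 0.018]
eef_rot: [0.476, 0.521, -0.48, 0.521]
ft_force: [0.9, -0.4, 0.4]
width: 0.0459
```

Run:
```python
from h import *
s=read_state();print(s["time"],s["ee_pos"],s["width"],s["ft_force"])
go([.444,.331,.02],rot(-85))
```

```text
10.1 [0.44095364 0.32655857 0.01798292] 0.045947374335709036 [ 0.87584208 -0.44693996  0.37677252]
shift [-2.   3.4 -4.2] rot [-0.001  0.003  0.004] rows 0.11502217869327805 0.0320389282260027
```

>>> arm_command(targets=[[60,0,0,0,0,0,0],[60,0,0,0,0,0,0],[60,0,0,0,0,0,0],[60,0,0,0,0,0,0],[60,-20,0,0,0,0,0],[60,-60,0,0,0,0,0],[60,-110,0,0,0,0,0],[60,-160,0,0,0,0,0],[60,-210,0,0,0,0,0],[60,-210,0,0,0,0,0]])

```text
time: 11.1
ee_pos: [0.4436, 0.3318, 0.2378]
eef_rot: [0.481, 0.521, -0.474, 0.523]
ft_force: [0.7, 0.6, -0.6]
width: 0.0663
```

Run:
```python
from h import *
s=read_state();print(s["time"],s["ee_pos"],s["width"],s["joint_positions"])
cv2.imwrite("pics/w6.png",camera("wrist")[:,:,::-1])
for y,az in((55.3,-34.7),(-124.7,-34.7)):
  for p in(-90,-60): print(y,p);go([.36,-.20,.30],rot(y,p,az))
```

```text
11.1 [0.44356194 0.33177434 0.2378468 ] 0.0662596336632829 [ 0.0459322   0.27215977 -0.90849462  1.60181717  0.22168165  1.36452942
 -2.36995064]
55.3 -90
shift [ -67.7 -129.2  521. ] rot [-2.447  0.006 -0.006] rows 10.821334137075457 16.322638489147554
55.3 -60
shift [ -67.7 -129.2  521. ] rot [-2.379 -0.631 -0.236] rows 10.821334137075457 16.49469526909672
-124.7 -90
shift [ -67.7 -129.2  521. ] rot [ 0.694 -0.004 -0.005] rows 10.821334137075457 4.632185238924474
-124.7 -60
shift [ -67.7 -129.2  521. ] rot [ 0.677 -0.186  0.497] rows 10.821334137075457 5.737845494554164
```

View pics/w6.png

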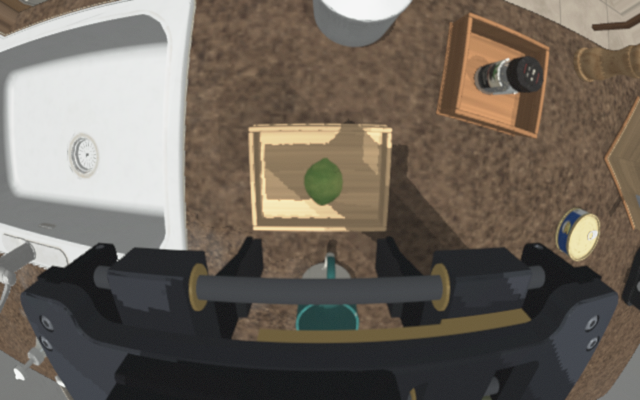

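The lime lies in the tray at (323,181) and the jar still stands in the crate. Next is the traverse to the box.

>>> arm_command(targets=[[0,-40,0,30,0.05,0,0],[0,-40,0,75,0.12,0,0],[0,-40,0,120,0.2,0,0],[0,-40,-5,165,0.3,0,0],[0,-40,-10,210,0.37,0,0],[0,-40,-15,255,0.45,0,0],[0,-40,-20,300,0.52,0,0],[0,-40,-25,345,0.6,0,0],[0,-40,-30,390,0.69,0,0],[0,-40,-35,435,0.69,0,0]])

```text
time: 12.15
ee_pos: [0.4445, -0.109, 0.2698]
eef_rot: [-0.626, -0.328, 0.627, -0.328]
ft_force: [1.2, 0.1, 0.5]
width: 0.0875
```

Run:
```python
from h import *
s=read_state();print(s["time"],s["ee_pos"],s["width"],s["joint_positions"])
go([.459,-.257,.25],rot(-124.7,-40,-34.7));go([.459,-.257,.25],rot(-124.7,-65,-34.7))
```

```text
12.15 [ 0.44454884 -0.10898037  0.269812  ] 0.08745369823797265 [ 0.64697612 -0.03988276 -0.48672791  1.78081806 -0.01849137  1.39690258
 -2.01168305]
shift [ 19.8  96.  113.5] rot [0.001 0.    0.873] rows 3.000744027617715 5.824549244603364
shift [ 19.8  96.  113.5] rot [0.001 0.001 0.437] rows 3.000744027617715 2.914194181343266
```

>>> arm_command(targets=[[0,0,15,30,0,0,0.1],[0,0,35,60,0,0,0.22],[0,10,60,90,0,0,0.35],[0,20,96,113,0,0,0.48],[0,20,96,113,0,0,0.6],[0,20,96,113,0,0,0.74],[0,20,96,113,0,0,0.87],[0,20,96,113,0,0,0.87],[0,20,96,113,0,0,0.87]])

```text
time: 13.05
ee_pos: [0.4602, -0.2547, 0.2503]
eef_rot: [0.706, 0.036, -0.43, 0.562]
ft_force: [0.3, 0.3, 1.1]
width: 0.087
```

Run:
```python
from h import *
s=read_state();print(s["time"],s["ee_pos"],s["width"],s["joint_positions"])
cv2.imwrite("pics/w7.png",camera("wrist")[:,:,::-1])
cv2.imwrite("pics/t7.png",camera("top")[:,:,::-1])
T=R.from_quat(s["eef_rot"]);print(T.as_matrix().round(3))
go([.459,-.257,.096],rot(-124.7,-40,-34.7))
```

```text
13.05 [ 0.46019133 -0.25474422  0.25030695] 0.08699909857987526 [ 0.80216072 -0.45858765 -0.44423028  2.38936939  0.08805297  0.32932845
 -1.93016307]
[[ 0.628  0.534 -0.566]
 [-0.432 -0.366 -0.824]
 [-0.647  0.762  0.001]]
shift [  99.8 -120.1    3.5] rot [ 0.002 -0.004  0.003] rows 3.125017306507179 0.0365974415300347
```

View pics/w7.png

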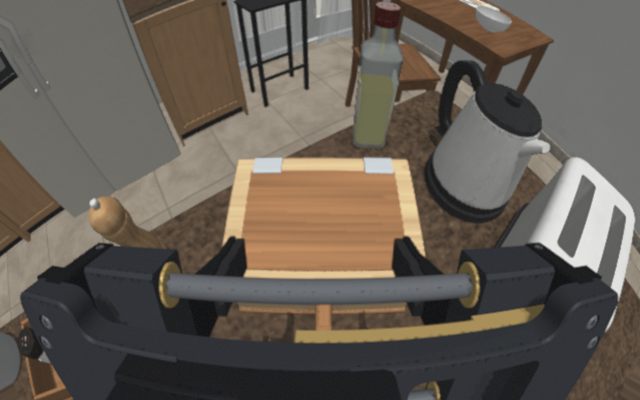

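View pics/t7.png

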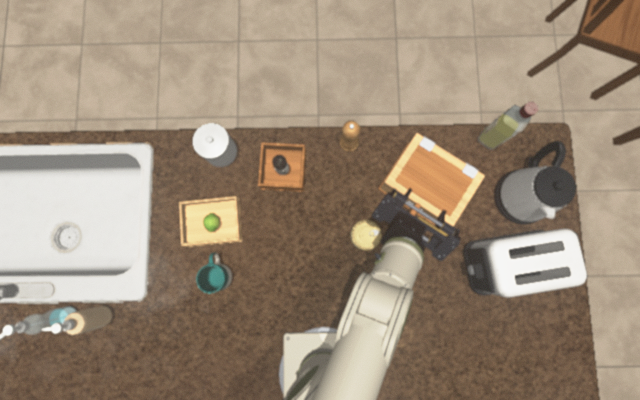

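Run:
```python
from h import *
for z in(.0,.1,.2):
  print(z,[onz("top",*p,z)[:2].round(3) for p in((466,243),(466,270),(490,296),(480,238))])
a=rot(-124.7,-40,-34.7).as_matrix()
G=np.array([.4469,-.2484,.108])
for z in(1,-1):
  for y in(1,-1):
    print("body corner",z,y,[ (G-a[:,0]*k+a[:,2]*.095*z+a[:,1]*.0375*y).round(3) for k in(.051,.15)])
```

```text
0.0 [array([ 0.368, -0.433]), array([ 0.288, -0.428]), array([ 0.211, -0.493]), array([ 0.382, -0.476])]
0.1 [array([ 0.365, -0.398]), array([ 0.291, -0.393]), array([ 0.221, -0.454]), array([ 0.378, -0.438])]
0.2 [array([ 0.362, -0.363]), array([ 0.295, -0.359]), array([ 0.23 , -0.414]), array([ 0.374, -0.399])]
body corner 1 1 [array([ 0.381, -0.318,  0.17 ]), array([ 0.318, -0.275,  0.233])]
body corner 1 -1 [array([ 0.341, -0.291,  0.112]), array([ 0.279, -0.247,  0.176])]
body corner -1 1 [array([ 0.489, -0.162,  0.17 ]), array([ 0.426, -0.119,  0.233])]
body corner -1 -1 [array([ 0.449, -0.134,  0.112]), array([ 0.387, -0.091,  0.176])]
```

Run:
```python
from h import *
j=rot(-124.7).as_matrix()[:,2]
im=cv2.imread('pics/w7.png');cv2.imwrite('pics/w7c.png',cv2.resize(im[230:345,200:440],None,fx=3,fy=3))
P=onz("wrist",323,315,.118);print(P, "lateral vs G",(P-np.array([.4469,-.2484,.108]))@j*1e3, "tcp lateral",(read_state()["ee_pos"]-np.array([.4469,-.2484,.108]))@j*1e3)
```

```text
[ 0.45469729 -0.25406443  0.118     ] lateral vs G 0.21813638746126185 tcp lateral -3.2058818590408804
```

View pics/w7c.png

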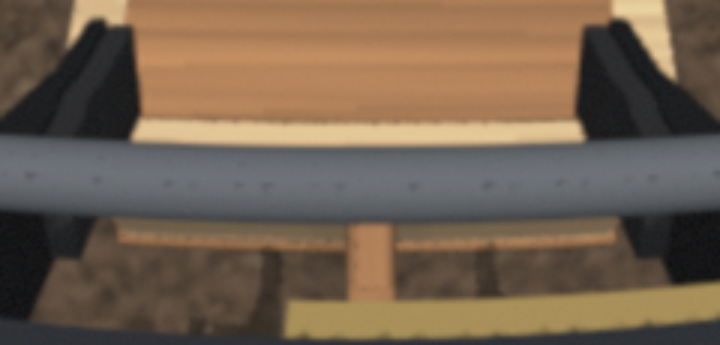

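The pull shows at x≈323.5, within 1 mm of the lateral position I worked out. Now I descend onto it in steps.

>>> arm_command(targets=[[0,25,-30,3,0,0,0],[0,50,-60,3,0,0,0],[0,75,-90,3,0,0,0],[0,90,-108,3,0,0,0],[0,98,-118,3,0,0,0],[0,98,-118,3,0,0,0],[0,98,-118,3,0,0,0]])

```text
time: 13.85
ee_pos: [0.4865, -0.2601, 0.1341]
eef_rot: [0.702, 0.051, -0.444, 0.555]
ft_force: [3.9, -0.3, 3.4]
width: 0.0867
```

Run:
```python
from h import *
s=read_state();print(s["time"],s["ee_pos"],s["width"],s["joint_positions"],s["ft_force"])
cv2.imwrite("pics/w8.png",camera("wrist")[:,:,::-1])
cv2.imwrite("pics/s8.png",cv2.resize(camera("scene")[100:300,300:540,::-1],None,fx=3,fy=3))
go([.459,-.257,.096],rot(-124.7,-40,-34.7))
```

```text
13.85 [ 0.48652488 -0.2601211   0.13407802] 0.08667938765792092 [ 1.68322141 -0.32275572 -1.29179658  2.41026734 -1.26838918  0.06775527
 -0.65442367] [ 3.8624991  -0.32944866  3.35661768]
shift [  8.  -42.8  11.2] rot [0.009 0.006 0.052] rows 0.8987169331855795 0.35420374585957637
```

View pics/w8.png

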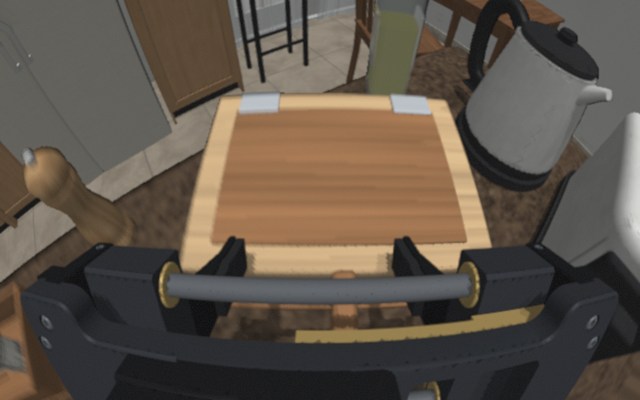

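View pics/s8.png

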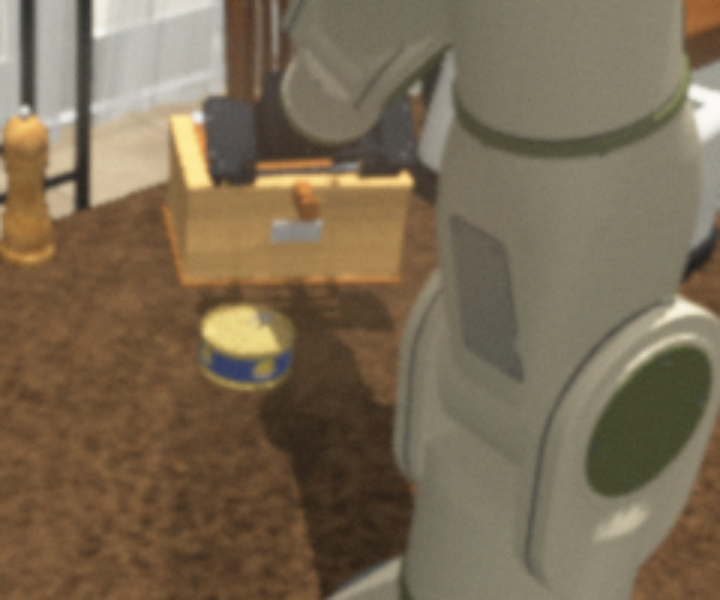

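The arm ran out of joint range at this tilt, with j4, j5 and j6 at their limits. I'll back off upwards and use a steeper tool pitch.

Run:
```python
from h import *
for p in(-70,-80):go([.45,-.25,.26],rot(-124.7,p,-34.7))
```

```text
shift [-112.1   69.4   12.3] rot [ 0.007  0.008 -0.472] rows 2.649479181577949 3.1465563973921
shift [-112.1   69.4   12.3] rot [ 0.006  0.009 -0.646] rows 2.649479181577949 4.310469060591804
```

>>> arm_command(targets=[[0,-20,22,0,0,0,0],[0,-45,45,3,0,0,-0.05],[0,-75,60,8,0,0,-0.15],[0,-112,69,12,0,0,-0.25],[0,-112,69,12,0,0,-0.35],[0,-112,69,12,0,0,-0.47],[0,-112,69,12,0,0,-0.6],[0,-112,69,12,0,0,-0.65],[0,-112,69,12,0,0,-0.65],[0,-112,69,12,0,0,-0.65]])

```text
time: 14.95
ee_pos: [0.4489, -0.2491, 0.2594]
eef_rot: [0.653, 0.27, -0.598, 0.379]
ft_force: [-0.3, -0.6, -0.4]
width: 0.087
```

Run:
```python
from h import *
s=read_state();print(s["time"],s["ee_pos"],s["joint_positions"].round(2),s["ft_force"].round(1))
go([.45,-.25,.26],rot(-124.7,-80,-34.7))
```

```text
14.95 [ 0.44890089 -0.24909499  0.25935295] [ 1.87 -0.06 -1.39  1.79 -0.03  1.19 -1.71] [-0.3 -0.6 -0.4]
shift [-0.4  1.5  0.1] rot [-0.008  0.003  0.002] rows 0.03127786136025096 0.05961282173719336
```

Run:
```python
from h import *
go([.4522,-.2521,.16],rot(-124.7,-70,-34.7));go([.4522,-.2521,.090],rot(-124.7,-70,-34.7))
```

```text
shift [ 98.6 -12.7   0.4] rot [-0.008  0.004  0.177] rows 1.9890623109816108 1.1816528909715383
shift [167.6 -24.6   0.2] rot [-0.008  0.004  0.177] rows 3.388234626384391 1.1816528909715383
```

>>> arm_command(targets=[[0,0,0,0,0,0,0.1],[0,35,-5,0,0,0,0.18],[0,70,-9,0,0,0,0.18],[0,97,-13,0,0,0,0.18],[0,97,-13,0,0,0,0.18],[0,97,-13,0,0,0,0.18]])

```text
time: 15.55
ee_pos: [0.4506, -0.2532, 0.1627]
eef_rot: [0.672, 0.209, -0.563, 0.433]
ft_force: [0.5, 0.0, 0.1]
width: 0.0868
```

Run:
```python
from h import *
s=read_state();print(s["time"],s["ee_pos"],s["joint_positions"].round(2),s["ft_force"].round(1))
go([.4522,-.2521,.090],rot(-124.7,-70,-34.7))
cv2.imwrite("pics/w9.png",camera("wrist")[:,:,::-1])
```

```text
15.55 [ 0.4505824  -0.25317785  0.16269237] [ 1.87 -0.24 -1.34  2.07 -0.25  0.78 -1.54] [0.5 0.  0.1]
shift [ 68.4 -24.5  -2.6] rot [-0.004  0.012 -0.005] rows 1.4543671441398711 0.0917550466148123
```

View pics/w9.png

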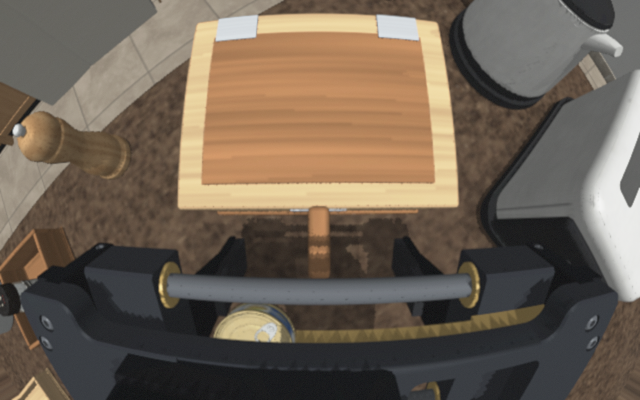

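The pull at x≈319 is centred between the fingers (midpoint ≈320) and the joints have room. Next I descend and pinch.

>>> arm_command(targets=[[0,25,-9,-1,0,0,0],[0,45,-16,-1,0,0,0],[0,60,-21,-1,0,0,0],[0,66,-24,-1,0,0,0],[0,66,-24,-1,0,0,0],[0,66,-24,-1,0,0,0]])

```text
time: 16.2
ee_pos: [0.4518, -0.2526, 0.0922]
eef_rot: [0.672, 0.211, -0.563, 0.433]
ft_force: [-0.4, 0.1, -0.7]
width: 0.087
```

Run:
```python
from h import *
s=read_state();print(s["time"],s["ee_pos"],s["joint_positions"].round(2),s["ft_force"].round(1))
go([.4522,-.2521,.090],rot(-124.7,-70,-34.7))
cv2.imwrite("pics/w10.png",camera("wrist")[:,:,::-1])
```

```text
16.2 [ 0.45184914 -0.25263224  0.09222251] [ 1.72  0.15 -1.39  2.15  0.4   0.66 -2.09] [-0.4  0.1 -0.7]
shift [ 2.1 -0.8 -0.7] rot [-0.003  0.01  -0.003] rows 0.04624255643636506 0.06962999213872355
```

View pics/w10.png

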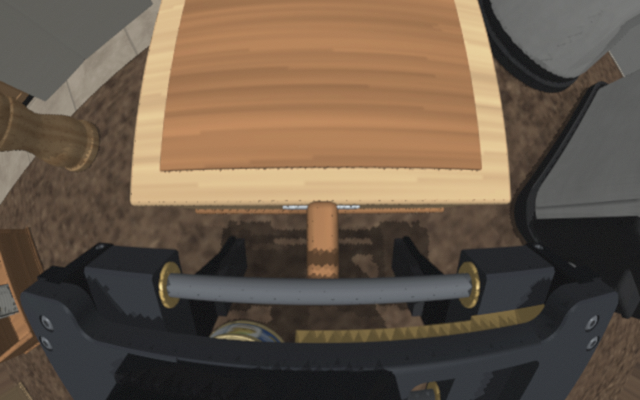

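>>> arm_command(targets=[[255,2,0,0,0,0,0],[255,2,0,0,0,0,0],[255,2,0,0,0,0,0],[255,2,0,0,0,0,0],[255,2,0,0,0,0,0],[255,2,0,0,0,0,0],[255,2,0,0,0,0,0],[255,2,0,0,0,0,0],[255,2,0,0,0,0,0],[255,2,0,0,0,0,0]], newtons=20)

```text
time: 17.25
ee_pos: [0.4509, -0.254, 0.0893]
eef_rot: [0.671, 0.21, -0.564, 0.433]
ft_force: [-3.8, -1.1, 4.8]
width: 0.016
```

```bash
cat >> h.py <<'E'
def arc(G0,pitch0,T0,P0,degs,pitch1,total=60.):
    """rows along hinge arc from the present pose; pull point at radius 205"""
    az=-34.7;o=-np.array([np.cos(np.radians(az)),np.sin(np.radians(az)),0]);zz=np.array([0,0,1.])
    H=np.array([.4469,-.2484,.108])-.205*o;H[2]=.106
    for th in degs:
        t=np.radians(th);G=H+(.205*np.cos(t)-.002*np.sin(t))*o+(.205*np.sin(t)+.002*np.cos(t))*zz
        T=rot(-124.7,pitch0+(pitch1-pitch0)*th/total,az);P=G+.019*T.as_matrix()[:,0]
        d=T0.inv().apply(P-P0)*1e3;r=(T0.inv()*T).as_rotvec();print(th,d.round(1),r.round(3),P.round(4))
E
python3 - <<'E'
from h import *
s=read_state();print(s["time"],s["ee_pos"],s["width"],s["joint_positions"].round(2),s["ft_force"].round(1))
arc(None,-70,R.from_quat(s["eef_rot"]),s["ee_pos"],range(0,63,5),-115)
E
```

```text
17.25 [ 0.4509261  -0.25402049  0.0892514 ] 0.016020543403351045 [ 1.71  0.16 -1.37  2.15  0.42  0.66 -2.11] [-3.8 -1.1  4.8]
0 [-0.9  0.3 -2.3] [-0.003  0.012 -0.002] [ 0.4522 -0.2521  0.0901]
5 [-17.4   6.1  -2.1] [-0.003  0.012 -0.068] [ 0.4521 -0.252   0.1076]
10 [-33.2  13.3  -2. ] [-0.003  0.012 -0.133] [ 0.4531 -0.2527  0.125 ]
15 [-48.4  21.9  -1.8] [-0.004  0.012 -0.198] [ 0.4554 -0.2543  0.1422]
20 [-62.8  31.7  -1.7] [-0.004  0.012 -0.264] [ 0.459  -0.2568  0.1591]
25 [-76.2  42.8  -1.5] [-0.004  0.011 -0.329] [ 0.4637 -0.2601  0.1755]
30 [-88.5  54.9  -1.4] [-0.005  0.011 -0.395] [ 0.4696 -0.2641  0.1913]
35 [-99.8  68.1  -1.3] [-0.005  0.011 -0.46 ] [ 0.4766 -0.269   0.2063]
40 [-109.8   82.2   -1.2] [-0.006  0.011 -0.526] [ 0.4847 -0.2746  0.2206]
45 [-118.5   97.1   -1.2] [-0.006  0.011 -0.591] [ 0.4937 -0.2808  0.2339]
50 [-125.9  112.7   -1.1] [-0.006  0.011 -0.657] [ 0.5037 -0.2877  0.2462]
55 [-131.9  128.9   -1.1] [-0.007  0.011 -0.722] [ 0.5145 -0.2952  0.2574]
60 [-136.4  145.5   -1.1] [-0.007  0.01  -0.787] [ 0.526  -0.3032  0.2673]
```

>>> arm_command(targets=[[255,-7,2,0,0,0,-0.03],[255,-16,6,0,0,0,-0.07],[255,-24,9,0,0,0,-0.1],[255,-32,13,0,0,0,-0.13],[255,-40,17,0,0,0,-0.165],[255,-47,22,0,0,0,-0.2],[255,-55,27,0,0,0,-0.23],[255,-62,31,0,0,0,-0.26],[255,-62,31,0,0,0,-0.26]])

```text
time: 18.15
ee_pos: [0.4572, -0.2581, 0.1581]
eef_rot: [0.638, 0.297, -0.616, 0.355]
ft_force: [-6.2, -3.6, -1.4]
width: 0.016
```

Run:
```python
from h import *
s=read_state();print(s["time"],s["ee_pos"],s["width"],s["joint_positions"].round(2),s["ft_force"].round(1))
T=R.from_quat(s["eef_rot"]).as_matrix();print("pitch",np.degrees(np.arcsin(T[2,0])),T[:,0])
cv2.imwrite("pics/w11.png",camera("wrist")[:,:,::-1])
```

```text
18.15 [ 0.45718949 -0.25812876  0.15809023] 0.016013584909449995 [ 1.54  0.34 -1.29  1.84  0.4   1.15 -2.06] [-6.2 -3.6 -1.4]
pitch -84.91618932571949 [ 0.06614645 -0.05896512 -0.99606614]
```

View pics/w11.png

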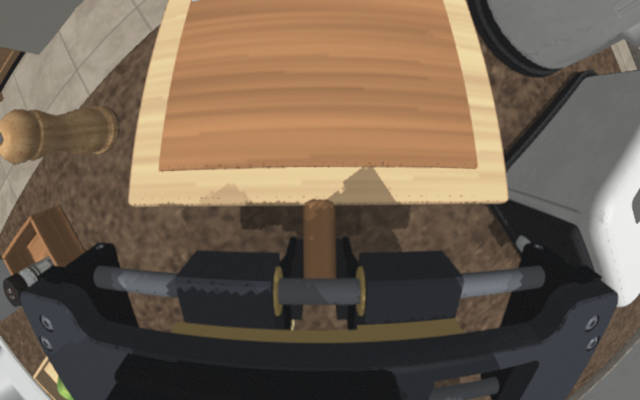

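The lid is rising, with the tab between the fingers at (319,240) and a small lateral force. I'll continue along the arc.

Run:
```python
from h import *
s=read_state()
arc(None,-70,R.from_quat(s["eef_rot"]),s["ee_pos"],range(20,63,5),-115)
```

```text
20 [-1.4  1.  -2.2] [-0.006  0.011 -0.002] [ 0.459  -0.2568  0.1591]
25 [-17.2   8.2  -2.1] [-0.006  0.011 -0.067] [ 0.4637 -0.2601  0.1755]
30 [-32.3  16.7  -2. ] [-0.006  0.011 -0.132] [ 0.4696 -0.2641  0.1913]
35 [-46.6  26.5  -1.9] [-0.007  0.01  -0.198] [ 0.4766 -0.269   0.2063]
40 [-59.9  37.6  -1.8] [-0.007  0.01  -0.263] [ 0.4847 -0.2746  0.2206]
45 [-72.2  49.7  -1.7] [-0.008  0.01  -0.329] [ 0.4937 -0.2808  0.2339]
50 [-83.4  62.8  -1.7] [-0.008  0.01  -0.394] [ 0.5037 -0.2877  0.2462]
55 [-93.3  76.9  -1.6] [-0.008  0.009 -0.46 ] [ 0.5145 -0.2952  0.2574]
60 [-102.    91.8   -1.6] [-0.009  0.009 -0.525] [ 0.526  -0.3032  0.2673]
```

>>> arm_command(targets=[[255,-8,4,-1,0,0,-0.03],[255,-17,8,-1,0,0,-0.07],[255,-25,12,-1,0,0,-0.1],[255,-32,17,-1,0,0,-0.13],[255,-40,21,-1,0,0,-0.165],[255,-46,26,-1,0,0,-0.2],[255,-53,32,-1,0,0,-0.23],[255,-60,37,-1,0,0,-0.26],[255,-60,37,-1,0,0,-0.26]])

```text
time: 19.1
ee_pos: [0.4831, -0.2761, 0.221]
eef_rot: [-0.593, -0.376, 0.658, -0.272]
ft_force: [-12.5, -6.0, 2.9]
width: 0.0155
```

Run:
```python
from h import *
s=read_state();print(s["time"],s["ee_pos"],s["width"],s["joint_positions"].round(2),s["ft_force"].round(1))
arc(None,-70,R.from_quat(s["eef_rot"]),s["ee_pos"],[40,45,50,55,58,60],-115)
```

```text
19.1 [ 0.48312875 -0.27607702  0.22099344] 0.01548637060769066 [ 1.25  0.57 -1.15  1.45  0.44  1.61 -2.08] [-12.5  -6.    2.9]
40 [ 0.3  0.4 -2.1] [-0.01   0.011 -0.002] [ 0.4847 -0.2746  0.2206]
45 [-14.7   9.   -2.1] [-0.01   0.011 -0.067] [ 0.4937 -0.2808  0.2339]
50 [-28.9  18.8  -2. ] [-0.011  0.01  -0.132] [ 0.5037 -0.2877  0.2462]
55 [-42.2  29.8  -2. ] [-0.011  0.01  -0.198] [ 0.5145 -0.2952  0.2574]
58 [-49.6  36.9  -2. ] [-0.011  0.01  -0.237] [ 0.5213 -0.2999  0.2635]
60 [-54.4  41.9  -2. ] [-0.011  0.01  -0.263] [ 0.526  -0.3032  0.2673]
```

Run:
```python
from h import *
s=read_state()
arc(None,-93,R.from_quat(s["eef_rot"]),s["ee_pos"],[40,45,50,55,60],-103.5)
```

```text
40 [ 0.3  0.4 -2.1] [-0.01   0.011 -0.002] [ 0.4847 -0.2746  0.2206]
45 [-14.7   9.9  -2.1] [-0.01   0.011 -0.017] [ 0.4945 -0.2813  0.2337]
50 [-28.7  20.7  -2. ] [-0.01   0.011 -0.032] [ 0.5052 -0.2888  0.2457]
55 [-41.8  32.6  -2. ] [-0.01   0.011 -0.047] [ 0.5167 -0.2967  0.2565]
60 [-53.8  45.7  -2. ] [-0.01   0.011 -0.063] [ 0.5289 -0.3052  0.2661]
```

First I'll relieve the lateral and outward force, then go to about 50° and measure.

>>> arm_command(targets=[[255,0,-1,2,0,0,0],[255,0,-1,3,0,0,0],[255,-7,3,3,0,0,-0.01],[255,-14,8,3,0,0,-0.02],[255,-21,13,3,0,0,-0.025],[255,-28,19,3,0,0,-0.03],[255,-28,19,3,0,0,-0.03],[255,-28,19,3,0,0,-0.03]])

```text
time: 19.9
ee_pos: [0.5021, -0.2892, 0.2456]
eef_rot: [-0.589, -0.386, 0.66, -0.264]
ft_force: [-3.8, -1.9, 0.1]
width: 0.0157
```

Run:
```python
from h import *
s=read_state();print(s["time"],s["ee_pos"],s["width"],s["joint_positions"].round(2),s["ft_force"].round(1))
T=R.from_quat(s["eef_rot"]);print("tool-frame force",T.inv().apply(s["ft_force"]).round(1))
arc(None,-93,T,s["ee_pos"],[50,55,60,62],-103.5)
for n in("scene","top","wrist"): cv2.imwrite(f"pics/{n}12.png",camera(n)[:,:,::-1])
a=cv2.imread("pics/scene12.png");cv2.imwrite("pics/s12.png",cv2.resize(a[60:230,300:500],None,fx=4,fy=3.5))
a=cv2.imread("pics/top12.png");cv2.imwrite("pics/t12.png",cv2.resize(a[110:260,350:510],None,fx=4,fy=4))
```

```text
19.9 [ 0.50210905 -0.28924785  0.24557594] 0.01568803266345489 [ 1.18  0.62 -1.12  1.32  0.46  1.71 -2.07] [-3.8 -1.9  0.1]
tool-frame force [ 0.3 -2.   3.7]
50 [-0.6  2.2 -2.2] [-0.007  0.008 -0.006] [ 0.5052 -0.2888  0.2457]
55 [-14.   13.8  -2.1] [-0.007  0.008 -0.021] [ 0.5167 -0.2967  0.2565]
60 [-26.3  26.5  -2.1] [-0.007  0.008 -0.036] [ 0.5289 -0.3052  0.2661]
62 [-30.9  31.8  -2.1] [-0.007  0.008 -0.042] [ 0.534  -0.3087  0.2695]
```

View pics/scene12.png

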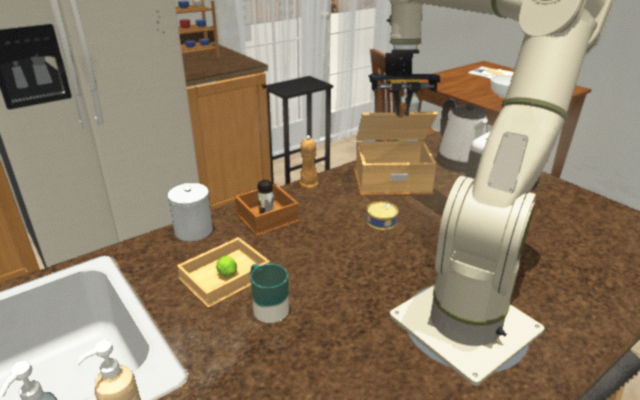

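View pics/t12.png

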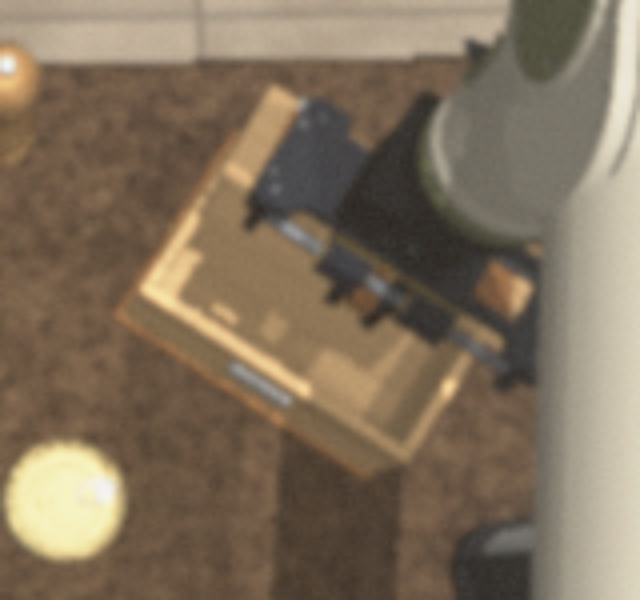

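View pics/wrist12.png

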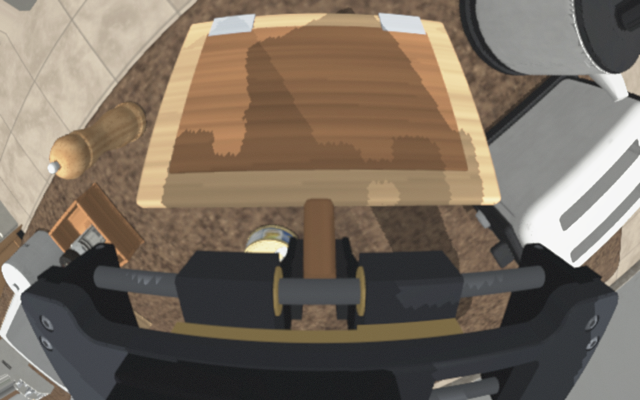

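Forces have relaxed and the lid looks to be around 50°. I'll go on to 60° and then measure.

>>> arm_command(targets=[[255,-7,6,1,0,0,-0.01],[255,-13,11,1,0,0,-0.015],[255,-19,17,1,0,0,-0.02],[255,-25,24,1,0,0,-0.03],[255,-25,24,1,0,0,-0.03],[255,-25,24,1,0,0,-0.03]])

```text
time: 20.65
ee_pos: [0.5255, -0.3054, 0.2662]
eef_rot: [-0.583, -0.395, 0.663, -0.254]
ft_force: [-5.1, 0.2, 5.2]
width: 0.0156
```

Run:
```python
from h import *
s=read_state();print(s["time"],s["ee_pos"],s["width"],s["joint_positions"].round(2),s["ft_force"].round(1))
T=R.from_quat(s["eef_rot"]);print("tool-frame force",T.inv().apply(s["ft_force"]).round(1))
arc(None,-93,T,s["ee_pos"],[57,58,60,62],-103.5)
for n in("scene","wrist"): cv2.imwrite(f"pics/{n}13.png",camera(n)[:,:,::-1])
a=cv2.imread("pics/scene13.png");cv2.imwrite("pics/s13.png",cv2.resize(a[80:210,340:460],None,fx=5,fy=5*.9,interpolation=cv2.INTER_CUBIC)[:600])
a=cv2.imread("pics/wrist13.png");cv2.imwrite("pics/w13c.png",cv2.resize(a[160:260,110:510],None,fx=2,fy=2,interpolation=cv2.INTER_CUBIC))
```

```text
20.65 [ 0.52550702 -0.30543976  0.26620933] 0.015559186223119874 [ 1.1   0.68 -1.09  1.17  0.49  1.81 -2.06] [-5.1  0.2  5.2]
tool-frame force [-4.1 -5.4  2.8]
57 [ 7.  -4.9 -2.2] [-0.006  0.007  0.002] [ 0.5215 -0.3001  0.2605]
58 [ 4.4 -2.4 -2.2] [-0.006  0.007 -0.001] [ 0.524  -0.3018  0.2624]
60 [-0.5  2.6 -2.2] [-0.006  0.006 -0.007] [ 0.5289 -0.3052  0.2661]
62 [-5.2  7.9 -2.2] [-0.006  0.006 -0.013] [ 0.534  -0.3087  0.2695]
```

View pics/s13.png

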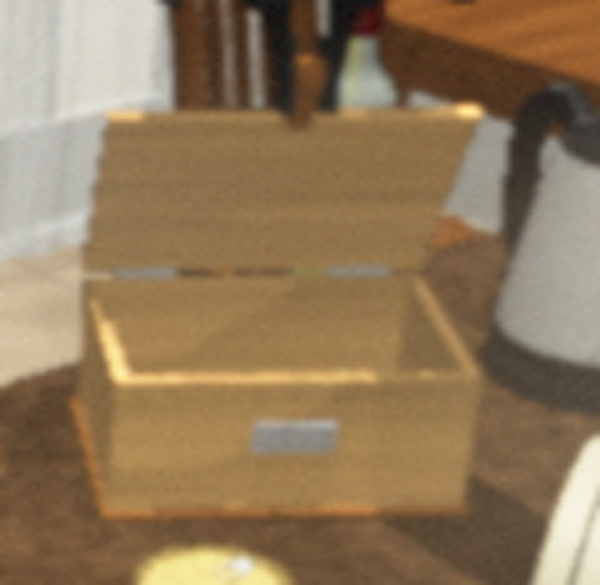

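View pics/w13c.png

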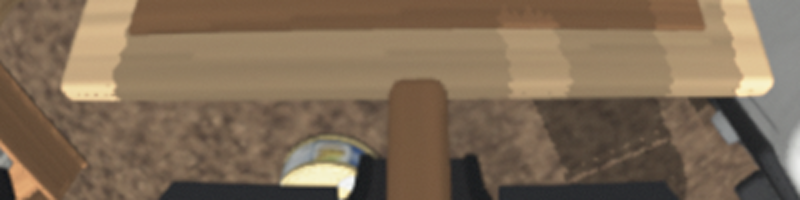

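Run:
```python
from h import *
j=rot(-124.7).as_matrix()[:,2]; az=np.radians(-34.7);o=-np.array([np.cos(az),np.sin(az),0])
pull=np.array([.4469,-.2484,.108]);H=pull-.205*o;H[2]=.106
def ang(r,z,off): return np.degrees(np.arctan2(z,r)-np.arctan2(off,.172)), np.hypot(r,z)
S=lambda x,y:(340+x/5-.4,80+y/4.5-.4)
for nm,n,px,side,off in(("sceneL under","scene",S(107,122),-1,0),("sceneR under","scene",S(478,118),1,0),("sceneL top","scene",S(105,112),-1,.01),("sceneR top","scene",S(484,107),1,.01),
   ("wristL","wrist",(142,209),-1,0),("wristR","wrist",(494.5,206),1,0)):
    c,d=ray(n,*px);Q=H+side*.112*j
    t=((Q-c)@j)/(d@j);P=c+t*d;r=(P-H)@o;z=P[2]-.106
    print(nm,P.round(4),r.round(4),z.round(4),"ang,rad",ang(r,z,off),ang(r,z,.01))
    # alternative: intersect ray with cylinder radius about hinge axis
    for rad,of in((.172,0),(.1723,.01)):
        f=lambda t:(np.hypot((c+t*d-H)@o,(c+t*d-H)[2])-rad)
        ts=np.linspace(.1,1.6,3000);v=[f(t) for t in ts];idx=[i for i in range(2999) if v[i]*v[i+1]<0]
        print("   cyl",[(np.degrees(np.arctan2((c+ts[i]*d-H)[2],(c+ts[i]*d-H)@o)-np.arctan2(of,.172)).round(1),((c+ts[i]*d-H)@j).round(3)) for i in idx])
# tab via TCP: grasp point
s=read_state();T=R.from_quat(s["eef_rot"]).as_matrix();G=s["ee_pos"]-.019*T[:,0]-H;print("grasp r,z",G@o,G[2],np.degrees(np.arctan2(G[2],G@o)),np.hypot(G@o,G[2]),"lat",G@j,"pitch",T[:,0])
```

```text
sceneL under [ 0.5919 -0.2126  0.2604] 0.1061 0.1544 ang,rad (np.float64(55.50330455309238), np.float64(0.1873983258213371)) (np.float64(52.17590031136581), np.float64(0.1873983258213371))
   cyl [(np.float64(59.2), np.float64(-0.11))]
   cyl [(np.float64(55.7), np.float64(-0.11))]
sceneR under [ 0.4825 -0.4093  0.2532] 0.0841 0.1472 ang,rad (np.float64(60.25284954114777), np.float64(0.16958606823342676)) (np.float64(56.9254452994212), np.float64(0.16958606823342676))
   cyl [(np.float64(59.5), np.float64(0.111))]
   cyl [(np.float64(56.1), np.float64(0.111))]
sceneL top [ 0.601  -0.2189  0.2632] 0.0951 0.1572 ang,rad (np.float64(55.495801042325546), np.float64(0.18369901901205193)) (np.float64(55.495801042325546), np.float64(0.18369901901205193))
   cyl [(np.float64(62.0), np.float64(-0.11))]
   cyl [(np.float64(58.6), np.float64(-0.11))]
sceneR top [ 0.4753 -0.4043  0.264 ] 0.093 0.158 ang,rad (np.float64(56.19888197352421), np.float64(0.18328778078353583)) (np.float64(56.19888197352421), np.float64(0.18328778078353583))
   cyl [(np.float64(62.7), np.float64(0.116))]
   cyl [(np.fl
[... 207 characters left out ...]
156659795))
   cyl [(np.float64(61.7), np.float64(-0.11)), (np.float64(0.6), np.float64(-0.221))]
   cyl [(np.float64(58.4), np.float64(-0.109)), (np.float64(-2.8), np.float64(-0.221))]
wristR [ 0.4855 -0.4113  0.2588] 0.0806 0.1528 ang,rad (np.float64(62.20812843458528), np.float64(0.17276060587785746)) (np.float64(58.88072419285871), np.float64(0.17276060587785746))
   cyl [(np.float64(61.8), np.float64(0.113)), (np.float64(0.3), np.float64(0.226))]
   cyl [(np.float64(58.7), np.float64(0.112)), (np.float64(-3.2), np.float64(0.226))]
grasp r,z 0.10368770032490146 0.17868387738144942 59.874019136879525 0.20658912661303214 lat 0.0020395819661182214 pitch [-0.19011509  0.12354434 -0.97395742]
```

The measurements agree: the grasp point gives 59.3–59.9°, the scene view 59.0–59.5°, and the wrist view 58.5–61.7°. I'll add a small nudge of about +0.5°, then hold and recheck.

>>> arm_command(targets=[[255,-1.5,1,1,0,0,0],[255,-1.5,1,1,0,0,0],[255,-1.5,1,1,0,0,0],[255,-1.5,1,1,0,0,0],[255,-1.5,1,1,0,0,0],[255,-1.5,1,1,0,0,0],[255,-1.5,1,1,0,0,0],[255,-1.5,1,1,0,0,0]])

```text
time: 21.55
ee_pos: [0.5266, -0.3063, 0.2671]
eef_rot: [-0.584, -0.395, 0.662, -0.254]
ft_force: [-0.7, 5.2, 3.5]
width: 0.0158
```

Run:
```python
from h import *
s=read_state();print(s["time"],s["ee_pos"],s["width"],s["joint_positions"].round(2),s["ft_force"].round(1))
az=np.radians(-34.7);o=-np.array([np.cos(az),np.sin(az),0]);H=np.array([.4469,-.2484,.106])-.205*o
T=R.from_quat(s["eef_rot"]).as_matrix();G=s["ee_pos"]-.019*T[:,0]-H;print(np.degrees(np.arctan2(G[2],G@o))-.56,np.hypot(G@o,G[2]),s["ft_force"]@T)
for n in("scene","top","wrist"): cv2.imwrite(f"pics/{n}14.png",camera(n)[:,:,::-1])
print(read_state()["ee_pos"])
a=cv2.imread("pics/scene14.png");cv2.imwrite("pics/s14.png",cv2.resize(a[80:300,170:460],None,fx=2.7,fy=2.7,interpolation=cv2.INTER_CUBIC))
```

```text
21.55 [ 0.52660682 -0.30632126  0.26707213] 0.015772477768256916 [ 1.09  0.68 -1.09  1.17  0.49  1.81 -2.05] [-0.7  5.2  3.5]
59.796264640623896 0.20662211261348268 [-2.66934573 -4.21020772 -3.84697841]
[ 0.52662209 -0.30629973  0.26708389]
```

View pics/s14.png

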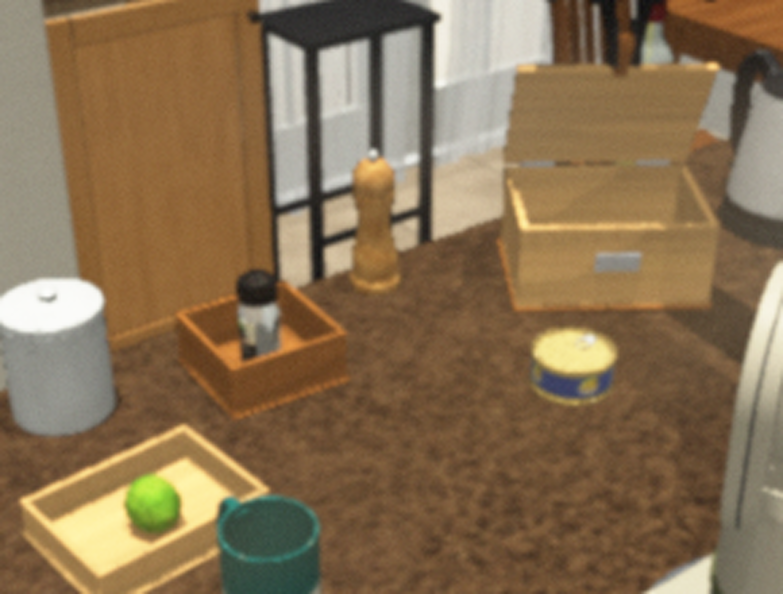

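View pics/top14.png

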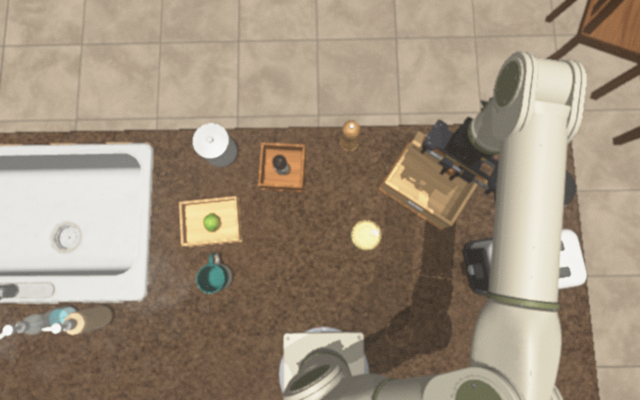

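The jar is upright in the crate, the lime is in the tray, and the tin, mug and mill haven't moved. The lid is steady at about 60° with the pull gripped, so I'm handing in.

```bash
python3 -c "
from bench import *
print(close_job())"
```

```text
the job is handed in; nothing more can be done
None
```

The spice jar stands upright in the crate, the lime is in the tray, and the arm is still holding the lid open by its pull at about 60°. I handed the job in at about 21.7 s of the 64 s allowed.

- **Lid angle:** the gripper position gave 59.8° after a last nudge of about half a degree. Just before that nudge the scene camera gave 59.0–59.5°. The wrist camera gave 58.5° or 61.7°, depending on which edge of the lid I was seeing, so the angle is uncertain by 1–2°.
- **Hold:** the pull was gripped at 15.8 mm with 20 N set. The force at the wrist was about 6 N and the pose was steady over the last pictures.
- **Everything else:** the tin, mug and mill looked unmoved in the last top and scene pictures. I compared these by eye and did not measure them.
- **What went wrong:** my first approach to the pull was tilted too far and ran close to several joint limits, with 5 N at the wrist. I backed off and approached more steeply.
- **While lifting:** the sideways force on the pull reached about 12 N near 40°. I shifted the gripper a few millimetres to ease it, so the pull may have slipped slightly in the pads.

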